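Index the dial to the set mark the short way round

TASK

Turn the inner dial of the indexing table, by the bar that stands on it, until its yellow pointer end points squarely at the middle of the red mark on the outer ring, going the shorter way round (if it starts almost exactly opposite, either way will do). Leave the outer ring where it is set, do not bump the small magnifier that overhangs the dial, and leave the bottle, gauge case and V-block where they stand.

Things in the scene. Friction and masses are not known exactly. Their poses are not given: they have to be found in the camera images.
- fixture: the indexing table, fixed to the bench, its place varies: a dark steel disc (118 mm radius, 12 mm high) under a blue round housing (106 mm radius, up to 34 mm above the bench) that carries the outer ring and the inner dial. Origin: on their common vertical axis at bench height; its yaw has no meaning
- dial_axis (a point): centre of the top face of the aluminium inner dial (62 mm radius, top 42 mm above the bench), on the axis of dial and ring. On the dial stands a straight bar through its centre: 116 mm long (58 mm either side of the axis), 14 mm wide, 42 to 76 mm above the bench, with a hub at the axis, 14 mm in radius, 79 mm high. One half is the pointer (yellow end, yellow stripe on top), the other plain black
- pointer (a point): on the centre line of the bar at its yellow pointer end, 64 mm from the axis, 52 mm above the bench (moves with the dial)
- mark (a point): on the line from the axis to the middle of the red lug of the ring, 64 mm from the axis, 52 mm above the bench (moves with the ring): the pointer is on the mark when this point and pointer coincide
- dial (a joint): angle of the inner dial in rad, growing counter-clockwise seen from above, without end stops (it turns round and round and keeps counting); its zero has no meaning of its own. The dial stays where it is left; friction about 0.1 N m (2.5 N at 40 mm from the axis). It does not drag the ring
- ring (a joint): angle of the grey outer ring (68 to 100 mm radius, top 42 mm above the bench) in rad, counter-clockwise seen from above, no end stops. On it stand six lugs at 60 degree steps, 12 mm wide, up to 60 mm above the bench: five black (75 to 97 mm from the axis), one red, the mark (73 to 99 mm). The ring turns easily if its lugs or face are pushed; it must stay at its starting angle
- lens (a point): centre of the lens of a small cream magnifier, 65 mm from the dial's axis and 90 mm above the bench; its round frame is 26 mm in outer radius and 8 mm thick (86 to 94 mm above the bench), so the bar passes beneath it but fingers beside the bar do not
- magnifier: the whole magnifier, fixed to the bench. Origin: on the dial's axis at bench height; its x axis points from there to the lens (direction varies). From the lens frame a rod of 5 mm radius runs outward along x, 90 mm above the bench, to a post of 6 mm radius 155 mm from the axis, with a 22 mm block up to 102 mm above the bench on top and a round foot of 28 mm radius
- bottle_mid (a point): middle (half-way up) of a loose white bottle with blue label and cap, 26 mm radius, 115 mm high: leave it standing where it is
- gauge_case_mid (a point): middle of the base of a loose black case of steel gauge pins, 100 by 64 mm (long side along its x) and 30 mm high, pins up to 44 mm above the bench: leave it where it is
- vblock_mid (a point): middle (half-way up) of a loose steel V-block, 80 by 54 mm (long side along its x) and 48 mm high: leave it where it is
Things that resemble listed ones, but are neither listed nor needed, are in the scene too. There is more than one size of the part that bears gauge_case_mid; the job needs the largest. Leave any orange look-alike of the part that bears vblock_mid alone.

How it is judged (in metres and radians):
At the end, for the whole second after the job is handed in: the yellow pointer is within 4 mm (about 3.5 degrees) of the red mark, measured 64 mm from the axis; the dial is at rest; the outer ring is within 4 mm (same radius) of where it was at the start; bottle, case and V-block are upright and within 15 mm of where they stood (distance between pointer and mark below 0.004 m and distance of mark from where it was at the start of the episode below 0.004 m and velocity of joint dial between -0.05 and 0.05 rad/s and distance of each of bottle_mid, gauge_case_mid, vblock_mid from where it was at the start of the episode below 0.015 m and angle between each of bottle_mid, gauge_case_mid, vblock_mid's own z axis and vertical below 0.15 rad); the robot touches nothing.
It fails at once if the pointer passes the place opposite the mark (the longer way round, unless it started within about 10 degrees of that place) (distance between pointer and mark above 0.1277 m and distance of pointer from where it was at the start of the episode above 0.0223 m).
It fails at once if the outer ring is dragged more than 6 mm, measured 64 mm from the axis (distance of mark from where it was at the start of the episode above 0.006 m).
It fails at once if the magnifier is bumped (more than 5 N) (contact force between magnifier and the fingers above 5 N or contact force between magnifier and the arm above 5 N).
It fails at once if the bottle, case or V-block is pushed more than 20 mm or tipped (distance of any of bottle_mid, gauge_case_mid, vblock_mid from where it was at the start of the episode above 0.02 m or angle between any of bottle_mid, gauge_case_mid, vblock_mid's own z axis and vertical above 0.3 rad).
It also fails if it takes over 64 s, if anything falls off the work surface, if the arm or the gripper's body presses on something with over 40 N, if the wrist force passes 120 N, or if a joint passes its speed limit or range.

ROBOT

A 6-joint arm with a two-finger parallel gripper is mounted at the origin on the work surface. World frame = base frame: x ahead of the robot, y to its left, z up, the work surface at z = 0. Lengths are in m, angles in degrees, forces in N, time in s.
With the tool pointing down it reaches from about 0.25 to 0.725 m from the base axis. Payload 9.7 kg.
Tool frame: the origin (TCP) lies midway between the tips of the shut fingers; the grasp point (between the pads) lies 19 mm behind it; z points along the fingers, y is the line along which they close (so a half turn about z gives the same grasp; the last joint's range is limited). The gripper opens to 85 mm and grips with 20 to 120 N. Pads are 22 mm wide; open, the fingers measure 114 mm over their backs; the gripper's body (76 mm by 85 mm) begins 54 mm behind the grasp point. The pads swing forward as they close: fully open they stand 13 mm farther back than shut.
Start: joints at [73.625, 4.979, 10.078, 95.1, 0, 90], TCP at [0.155, 0.528, 0.231] pointing down, gripper open.
Joint ranges: [-179.16, 179.16], [-48.56, 103.87], [-65.8, 70.77], [-126.05, 130.52], [-82.76, 87.17], [-180, 180]. Speed limits (degrees/s): [127.2, 127.2, 147.25, 180, 180, 180].

INTERFACE

Orientations are given as [roll, pitch, yaw] about the fixed x, y, z axes, in that order (R = Rz(yaw) Ry(pitch) Rx(roll)).
In Python, from workcell import bot gives the robot as it stands.
- The arm moves only by the shell command python3 -m crank 'ROWS' [FORCE]. ROWS is JSON, a list of rows, each an object with "gripper": the finger opening in mm, from 0 to 85.4; "travel": the shift along the tool's x, y, z in mm, a list of three; "twist": the turn, a rotation vector about the tool's x, y, z in rad, a list of three. In form: [{"gripper": gripper, "travel": [tx, ty, tz], "twist": [rx, ry, rz]}, ...]. A call has 1 to 12 rows; each row shifts and turns the commanded pose from where the row before left it, along the tool's axes as they then stand; what a row does not reach is not made up. A row lasts 1/8 s, in which the tool goes at most 62.5 mm and 10.7 degrees, less where a joint would pass 70% of its speed; a pose out of reach is approached as far as the arm can. A call is refused whole if a number of a shift passes 62.5 or a number of a turn 0.188, either way. A call with a gripper value outside its range is refused whole. The fingers move at their own pace and stop on an object; FORCE is the grip in N (left out, the last holds). Time passes only in rows, so rows that do not move let the fingers close. It gives the time, the measured TCP pose, the force, the opening and the grip force at its end, in the units of the state.
- bot.get_obs(): the state, without advancing time (a new reading comes with each control period).
- bot.camera(name): name is "side" or "top"; returns the picture (384x512x3 uint8, red, green, blue); there is no depth.
- bot.calibration(name): a dict with "vfov" (degrees; the focal length in pixels is half the picture's height over the tangent of half this angle, whatever the lens; pixels are square), "cx", "cy" (the principal point, pixels), "camera_from_world" (4x4, takes a point from world to camera coordinates). Camera axes: x right, y down, z forward; pixel columns grow to the right and rows downward; lengths in m; the calibration is good to about 2 mm. A picture is of the moment at which its call begins. calibration takes no time and is no camera call.
- bot.job_done(): hands the job in; it is judged then, once.
The state is a dict: "time": time; "q": joint angles; "qd": joint speeds; "joint_efforts": joint torques, N m; "ee_pos": TCP position; "tcp_rot": TCP orientation; "wrist_force": force on the tool from outside, world axes, zero at the start; "torque": the same for the moment, N m; "opening": finger opening in m; "grasp_force": force on a finger pad.
Only numpy, scipy, OpenCV 4.12 (cv2) and the standard library are available. Lean on these libraries where they do the work, as an engineer would, in place of code of your own. Each camera call takes 0.05 s, during which the arm holds its last target. There are 200 camera calls.

## Working session

There is one attempt and no reset: what is moved stays moved. The work goes in short steps, Python scripts to look and compute and a shell command to move; the robot and the scene stay as the last step left them, time stands still between calls to the robot, and variables do not carry over. Pictures are saved under pics/ and viewed, at most 10 in all, crops included, and the job is handed in when it is done.

```bash
mkdir -p pics
python3 - <<'E'
from workcell import bot
import cv2
for n in("top","side"):
    im=bot.camera(n); cv2.imwrite(f"pics/{n}0.png",im[:,:,::-1])
    c=bot.calibration(n); print(n,c["vfov"],c["cx"],c["cy"],c["camera_from_world"].round(4).tolist() if hasattr(c["camera_from_world"],'round') else c["camera_from_world"], [k for k in c])
o=bot.get_obs(); print({k:o[k] for k in("time","q","ee_pos","tcp_rot","opening")})
E
```

```text
top 57.503246578755075 251.7441391519054 197.17178721184212 [[0.0132, -0.9986, 0.0522, -0.0707], [-0.9899, -0.0204, -0.1402, 0.456], [0.141, -0.0498, -0.9888, 0.7925], [0.0, 0.0, 0.0, 1.0]] ['vfov', 'cx', 'cy', 'camera_from_world']
side 54.22024979457467 255.08167082328018 190.4812561993556 [[0.7532, -0.6578, 0.0089, -0.3618], [-0.3116, -0.3686, -0.8758, 0.1877], [0.5794, 0.6568, -0.4826, 0.9151], [0.0, 0.0, 0.0, 1.0]] ['vfov', 'cx', 'cy', 'camera_from_world']
{'time': 0.1, 'q': array([7.36241143e+01, 5.00871343e+00, 1.00398888e+01, 9.51003729e+01,
       3.29569350e-04, 8.99988256e+01]), 'ee_pos': array([0.15500622, 0.52749133, 0.23065465]), 'tcp_rot': array([-1.79930802e+02, -3.30987495e-04,  1.63625288e+02]), 'opening': 0.08573661765182601}
```

View pics/top0.png

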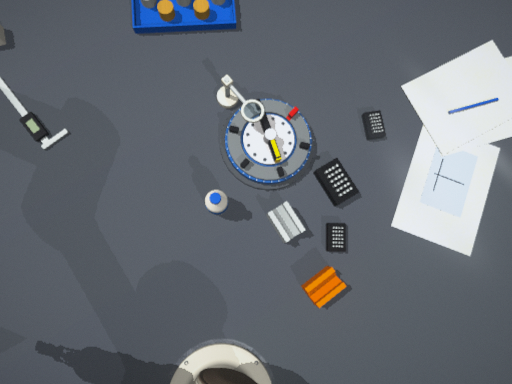

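View pics/side0.png

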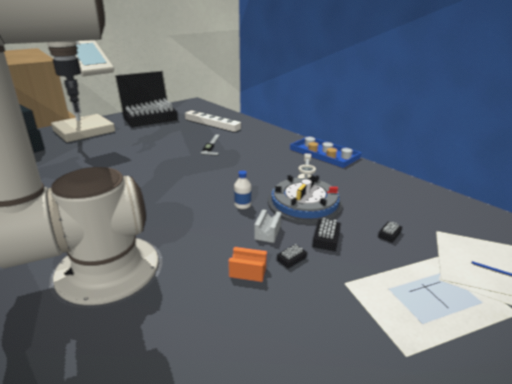

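The top view shows the indexing table at about (268,140), with the yellow pointer half at (276,150), the red lug at (293,113) and the lens at (252,111). The bottle is at (216,201), the large gauge case at (336,182) and the V-block at (287,222).

Possible mix-ups:
- **Gauge case:** small cases at (374,125) and (337,237). The largest, at (336,182), is the one listed.
- **V-block:** the orange look-alike at (325,287).
- **Yellow pointer:** the orange pots at (166,10) and (201,8).
- **Red mark:** the five black lugs. The red one is at (293,113).

```bash
cat > h.py <<'E'
from workcell import bot
import numpy as np, cv2
def ray(n,uv,z):
    c=bot.calibration(n); T=np.array(c["camera_from_world"]); f=192/np.tan(np.radians(c["vfov"]/2))
    d=T[:3,:3].T@np.array([(uv[0]-c["cx"])/f,(uv[1]-c["cy"])/f,1]); o=-T[:3,:3].T@T[:3,3]
    return (o+d*(z-o[2])/d[2])[:2]
def proj(n,p):
    c=bot.calibration(n); T=np.array(c["camera_from_world"]); f=192/np.tan(np.radians(c["vfov"]/2))
    q=T[:3,:3]@p+T[:3,3]; return np.array([c["cx"]+f*q[0]/q[2],c["cy"]+f*q[1]/q[2]])
def mask(im,lo,hi,roi):
    h=cv2.cvtColor(im,cv2.COLOR_RGB2HSV); m=cv2.inRange(h,lo,hi); k=np.zeros_like(m); x0,y0,x1,y1=roi; k[y0:y1,x0:x1]=255; return m&k
def cen(m):
    ys,xs=np.nonzero(m); return np.array([xs.mean(),ys.mean()]),len(xs)
E
python3 - <<'E'
from h import *
im=bot.camera("top"); R=(215,85,325,195)
b=mask(im,(100,150,50),(125,255,255),R)
pts=np.argwhere(b)[:,::-1]; hull=cv2.convexHull(pts.astype(np.int32))
W=np.array([ray("top",p+0.0,0.034) for p in hull[:,0].astype(float)])
A=np.c_[2*W,np.ones(len(W))]; s=np.linalg.lstsq(A,(W**2).sum(1),rcond=None)[0]; print("housing",s[:2],np.sqrt(s[2]+s[:2]@s[:2]),len(W))
y=mask(im,(22,120,100),(35,255,255),R); r=mask(im,(0,150,80),(8,255,255),R)|mask(im,(172,150,80),(180,255,255),R)
cy,ny=cen(y); cr,nr=cen(r); print("yellow",cy,ny,ray("top",cy,.076),"red",cr,nr,ray("top",cr,.058))
cv2.imwrite("pics/crop.png",cv2.resize(im[85:205,205:325,::-1],(600,600),interpolation=cv2.INTER_CUBIC))
for n,uv,z in(("lens",(252,111),.09),("bottle",(216,199),.115),("case",(336,182),.04),("vb",(287,222),.048),("hub",(270.5,133.5),.079)): print(n,ray("top",uv,z))
E
```

```text
housing [ 0.56740821 -0.0752891 ] 0.12000058460430173 18
yellow [275.4173913  150.06086957] 115 [ 0.56130787 -0.11372056] red [292.15151515 112.86363636] 66 [ 0.65905196 -0.15567984]
lens [ 0.647524   -0.05808895]
bottle [0.44009882 0.01676176]
case [ 0.4970231  -0.26372574]
vb [ 0.39886656 -0.14455518]
hub [ 0.59932025 -0.10187004]
```

View pics/crop.png

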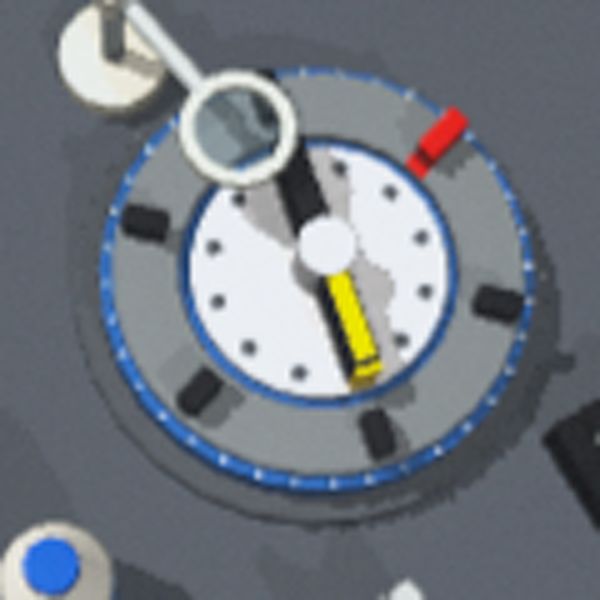

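```bash
cat >> h.py <<'E'
def fitc(W):
    A=np.c_[2*W,np.ones(len(W))]; s=np.linalg.lstsq(A,(W**2).sum(1),rcond=None)[0]; return s[:2],np.sqrt(s[2]+s[:2]@s[:2])
def comps(m,lo,hi):
    n,_,st,c=cv2.connectedComponentsWithStats(m); return [(c[i],st[i][4]) for i in range(1,n) if lo<=st[i][4]<=hi]
E
python3 - <<'E'
from h import *
im=np.mean([bot.camera("top") for _ in range(4)],0).astype(np.uint8); big=cv2.resize(im[85:205,205:325],None,fx=5,fy=5,interpolation=cv2.INTER_CUBIC)
P=lambda c:(np.array(c)+.5)/5-.5+[205,85]
F=(0,0,600,600)
b=mask(big,(100,110,50),(125,255,255),F); p=np.argwhere(b)[:,::-1]
W=np.array([ray("top",P(q),.038) for q in p]); c=np.array([.588,-.1])
for _ in range(8):
    d=np.linalg.norm(W-c,axis=1); c,r=fitc(W[(d>.055)&(d<.072)])
print("inner blue",c,r)
k=cv2.inRange(big,(0,0,0),(62,62,62))
for q,a in comps(k,400,2500): print("blk",q.round(1),a,ray("top",P(q),.056).round(4))
for lo,hi,nm,z in(((22,150,170),(35,255,255),"Y",.076),((0,150,190),(8,255,255),"R",.06)):
    m=mask(big,lo,hi,F)
    if nm=="R": m|=mask(big,(172,150,190),(180,255,255),F)
    p=np.argwhere(m)[:,::-1]; W=np.array([ray("top",P(q),z) for q in p]); mu=W.mean(0); e=np.linalg.svd(W-mu,full_matrices=False)[2][0]; t=(W-mu)@e
    print(nm,len(p),p.mean(0).round(1),"mean",mu.round(4),"dir",np.degrees(np.arctan2(e[1],e[0])).round(1),"len",np.ptp(t).round(4),"dir about c",np.degrees(np.arctan2(*(mu-c)[::-1])).round(1))
for nm,q,z in(("hub",(328,243),.079),("lens",(239,128),.092)): 
    w=ray("top",P(q),z); print(nm,w.round(4),np.linalg.norm(w-c).round(4),np.degrees(np.arctan2(*(w-c)[::-1])).round(1))
E
```

```text
Traceback (most recent call last):
  File "h.py", line 4, in ray
    c=bot.calibration(n); T=np.array(c["camera_from_world"]); f=192/np.tan(np.radians(c["vfov"]/2))
ValueError: time passes only in moves, steps and waits
```

```bash
sed -i 's/bot.calibration(n)/CAL[n]/; s/^import numpy as np, cv2/import numpy as np, cv2\nCAL={n:bot.calibration(n) for n in ("top","side")}/' h.py
cat > look.py <<'E'
from h import *
im=np.mean([bot.camera("top") for _ in range(2)],0).astype(np.uint8); big=cv2.resize(im[85:205,205:325],None,fx=5,fy=5,interpolation=cv2.INTER_CUBIC)
P=lambda c:(np.array(c)+.5)/5-.5+[205,85]
F=(0,0,600,600)
b=mask(big,(100,110,50),(125,255,255),F); p=np.argwhere(b)[:,::-1]
W=np.array([ray("top",P(q),.038) for q in p]); c=np.array([.588,-.1])
for _ in range(8):
    d=np.linalg.norm(W-c,axis=1); c,r=fitc(W[(d>.055)&(d<.072)])
print("inner blue",c,r)
k=cv2.inRange(big,(0,0,0),(62,62,62))
for q,a in comps(k,400,2500): print("blk",q.round(1),a,ray("top",P(q),.056).round(4))
for lo,hi,nm,z in(((22,150,170),(35,255,255),"Y",.076),((0,150,190),(8,255,255),"R",.06)):
    m=mask(big,lo,hi,F)
    if nm=="R": m|=mask(big,(172,150,190),(180,255,255),F)
    p=np.argwhere(m)[:,::-1]
    if not len(p): continue
    W=np.array([ray("top",P(q),z) for q in p]); mu=W.mean(0); e=np.linalg.svd(W-mu,full_matrices=False)[2][0]; t=(W-mu)@e
    print(nm,len(p),p.mean(0).round(1),"mean",mu.round(4),"dir",np.degrees(np.arctan2(e[1],e[0])).round(1),"len",np.ptp(t).round(4),"dir about c",np.degrees(np.arctan2(*(mu-c)[::-1])).round(1))
for nm,q,z in(("hub",(328,243),.079),("lens",(239,128),.092)): 
    w=ray("top",P(q),z); print(nm,w.round(4),np.linalg.norm(w-c).round(4),np.degrees(np.arctan2(*(w-c)[::-1])).round(1))
E
python3 look.py
```

```text
inner blue [ 0.59949596 -0.10119378] 0.06532757680236907
blk [299.7 188.8] 2166 [ 0.634  -0.0899]
blk [145.5 223.3] 1206 [ 0.6147 -0.0171]
blk [335.4 326.5] 857 [ 0.5672 -0.1073]
blk [498.1 304.3] 1251 [ 0.5801 -0.1845]
blk [199.5 392.7] 1108 [ 0.5336 -0.0439]
blk [378.  433.7] 1104 [ 0.5162 -0.1275]
Y 2033 [353.4 321. ] mean [ 0.5643 -0.1134] dir -161.1 len 0.049 dir about c -160.9
R 1189 [438.5 137.2] mean [ 0.6603 -0.1557] dir 142.5 len 0.0366 dir about c -41.9
hub [ 0.6    -0.1012] 0.0005 2.2
lens [ 0.6487 -0.0589] 0.0649 40.7
```

The crop shows the hub at (328,243), the yellow stripe running to (365,370), the red lug at (438,137) and the lens at (239,128). The choice of pointer and mark is confirmed.

- **Axis:** about (0.599, -0.101)
- **Pointer:** -161°
- **Mark:** about -41.7°
- **Lens:** at +41°

The dial has to turn about +119° counter-clockwise. I'll grip the pointer half at r = 46 mm, with the fingers narrowed.

```bash
python3 -m crank '[{"gripper":30,"travel":[-20,-18,0],"twist":[0,0,0]},{"gripper":30,"travel":[-40,-36,0],"twist":[0,0,0]},{"gripper":30,"travel":[-40,-36,0],"twist":[0,0,0]},{"gripper":30,"travel":[-40,-36,0],"twist":[0,0,0]},{"gripper":30,"travel":[-40,-36,0],"twist":[0,0,0]},{"gripper":30,"travel":[-40,-36,0],"twist":[0,0,0]},{"gripper":30,"travel":[-40,-36,0],"twist":[0,0,0]},{"gripper":30,"travel":[-40,-36,0],"twist":[0,0,0]},{"gripper":30,"travel":[-40,-36,0],"twist":[0,0,0]},{"gripper":30,"travel":[-40,-36,0],"twist":[0,0,0]},{"gripper":30,"travel":[-40,-36,0],"twist":[0,0,0]},{"gripper":30,"travel":[-40,-36,0],"twist":[0,0,0]}]' 30
python3 -m crank '[{"gripper":30,"travel":[0,0,0],"twist":[0,0,0.1]},{"gripper":30,"travel":[0,0,0],"twist":[0,0,0.18]},{"gripper":30,"travel":[0,0,0],"twist":[0,0,0.18]},{"gripper":30,"travel":[0,0,0],"twist":[0,0,0.18]},{"gripper":30,"travel":[0,0,0],"twist":[0,0,0.18]},{"gripper":30,"travel":[0,0,0],"twist":[0,0,0.18]},{"gripper":30,"travel":[0,0,0],"twist":[0,0,0.18]},{"gripper":30,"travel":[0,0,0],"twist":[0,0,0.18]},{"gripper":30,"travel":[0,0,0],"twist":[0,0,0.18]},{"gripper":30,"travel":[0,0,0],"twist":[0,0,0.18]},{"gripper":30,"travel":[0,0,0],"twist":[0,0,0.18]},{"gripper":30,"travel":[0,0,0],"twist":[0,0,0.18]}]'
cat > go.py <<'E'
import sys; from h import *
x,y,z,yaw=map(float,sys.argv[1:5]); o=bot.get_obs(); p=o["ee_pos"]; w=o["tcp_rot"][2]; a=np.radians(w)
d=np.array([x,y,z])-p; print("pos",p.round(4),"rpy",o["tcp_rot"].round(2),"q",o["q"].round(1),"t",o["time"])
print("tool mm",(1000*np.array([d[0]*np.cos(a)+d[1]*np.sin(a),d[0]*np.sin(a)-d[1]*np.cos(a),-d[2]])).round(1),"twist",-np.radians((yaw-w+180)%360-180).round(4))
E
python3 go.py .5555 -.1162 .052 19
```

```text
time: 1.95
ee_pos: [0.4804, -0.001, 0.2315]
tcp_rot: [180.0, 0.0, 163.6]
wrist_force: [0.3, 0.9, 0.2]
opening: 0.0297
grasp_force: 0.0
time: 3.45
ee_pos: [0.4797, 0.0008, 0.2314]
tcp_rot: [180.0, -0.0, 44.1]
wrist_force: [0.0, 0.5, 0.5]
opening: 0.03
grasp_force: 0.0
pos [0.4797 0.0008 0.2314] rpy [ 1.7999e+02 -1.0000e-02  4.4110e+01] q [ 1.00e-01 -4.60e+00  4.00e-01  9.51e+01 -0.00e+00  1.36e+02] t 3.45
tool mm [-27.  136.8 179.4] twist 0.4382
```

```bash
python3 -m crank '[{"gripper":30,"travel":[0,0,0],"twist":[0,0,0.15]},{"gripper":30,"travel":[0,0,0],"twist":[0,0,0.15]},{"gripper":30,"travel":[0,0,0],"twist":[0,0,0.138]},{"gripper":30,"travel":[0,0,0],"twist":[0,0,0]},{"gripper":30,"travel":[0,0,0],"twist":[0,0,0]}]' >/dev/null
python3 go.py .5555 -.1162 .11 19
```

```text
pos [0.4797 0.0008 0.2313] rpy [180.    -0.    19.53] q [ 1.000e-01 -4.600e+00  4.000e-01  9.510e+01  0.000e+00  1.606e+02] t 4.075
tool mm [ 32.4 135.6 121.3] twist 0.0092
```

```bash
python3 -m crank '[{"gripper":30,"travel":[6,25,0],"twist":[0,0,0.009]},{"gripper":30,"travel":[9,38,0],"twist":[0,0,0]},{"gripper":30,"travel":[9,38,0],"twist":[0,0,0]},{"gripper":30,"travel":[6,25,0],"twist":[0,0,0]},{"gripper":30,"travel":[2.4,9.6,20],"twist":[0,0,0]},{"gripper":30,"travel":[0,0,40],"twist":[0,0,0]},{"gripper":30,"travel":[0,0,40],"twist":[0,0,0]},{"gripper":30,"travel":[0,0,21],"twist":[0,0,0]},{"gripper":30,"travel":[0,0,0],"twist":[0,0,0]},{"gripper":30,"travel":[0,0,0],"twist":[0,0,0]}]'
python3 go.py .5555 -.1162 .052 19
python3 - <<'E'
from h import *
for n in("side","top"):
    im=bot.camera(n); u,v=proj(n,np.array([.59,-.1,.06])).astype(int); s=60
    cv2.imwrite(f"pics/{n}1.png",cv2.resize(im[v-s:v+s,u-s:u+s,::-1],(400,400),interpolation=cv2.INTER_CUBIC))
a,b=[cv2.imread(f"pics/{n}1.png") for n in("side","top")]; cv2.imwrite("pics/both1.png",np.hstack([a,b]))
E
```

```text
time: 5.32
ee_pos: [0.5548, -0.117, 0.1115]
tcp_rot: [180.0, -0.1, 18.9]
wrist_force: [-0.0, -0.0, 0.6]
opening: 0.0301
grasp_force: 0.0
pos [ 0.5548 -0.117   0.1115] rpy [ 1.7996e+02 -6.0000e-02  1.8890e+01] q [-11.9   6.5  -1.5  81.9  -0.  149.2] t 5.325
tool mm [ 0.9 -0.6 59.5] twist -0.0019
```

View pics/both1.png

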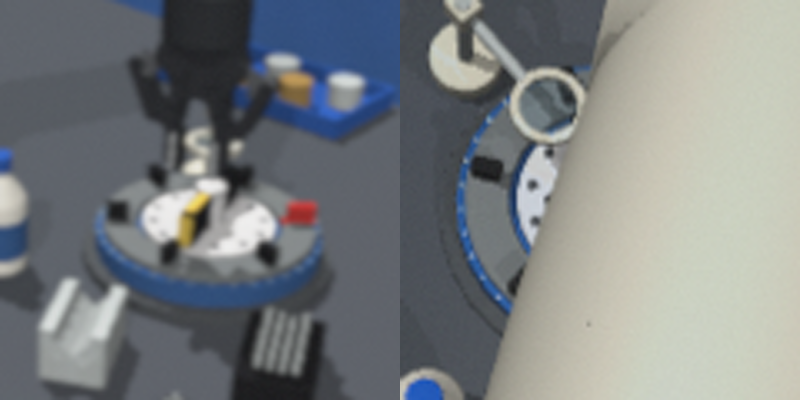

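The side view at left shows the two fingers straddling the bar from above at about (205,165), clear of the lugs. In the top view the arm hides the pointer. I'll descend and close gently.

```bash
python3 -m crank '[{"gripper":30,"travel":[0.9,-0.6,10],"twist":[0,0,0]},{"gripper":30,"travel":[0,0,15],"twist":[0,0,0]},{"gripper":30,"travel":[0,0,15],"twist":[0,0,0]},{"gripper":30,"travel":[0,0,14],"twist":[0,0,0]},{"gripper":30,"travel":[0,0,5.5],"twist":[0,0,0]},{"gripper":30,"travel":[0,0,0],"twist":[0,0,0]},{"gripper":20,"travel":[0,0,0],"twist":[0,0,0]},{"gripper":10,"travel":[0,0,0],"twist":[0,0,0]},{"gripper":10,"travel":[0,0,0],"twist":[0,0,0]},{"gripper":10,"travel":[0,0,0],"twist":[0,0,0]}]' 30
python3 go.py .5555 -.1162 .052 19
python3 - <<'E'
from h import *
im=bot.camera("side"); u,v=proj("side",np.array([.59,-.1,.06])).astype(int); s=60
cv2.imwrite("pics/s2.png",cv2.resize(im[v-s:v+s,u-s:u+s,::-1],(500,500),interpolation=cv2.INTER_CUBIC))
E
```

```text
time: 6.68
ee_pos: [0.5553, -0.116, 0.0515]
tcp_rot: [180.0, -0.1, 18.9]
wrist_force: [-0.9, 2.1, 5.7]
opening: 0.0137
grasp_force: 31.1
pos [ 0.5553 -0.116   0.0515] rpy [ 1.7999e+02 -6.0000e-02  1.8850e+01] q [-11.8   7.6  -7.   75.4   0.  149.3] t 6.675
tool mm [ 0.1  0.3 -0.5] twist -0.0026
```

View pics/s2.png

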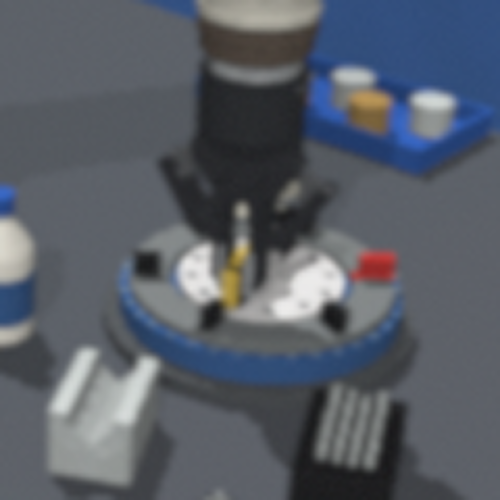

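The fingers hold the yellow half, with the tip visible at (232,278). Opening is 13.7 mm and nothing else is touched. I'll regrip 4 mm higher for more clearance to the lens, then start the arc with axis offset 46 mm and 0.12 rad per row.

```bash
python3 -m crank '[{"gripper":20,"travel":[0,0,0],"twist":[0,0,0]},{"gripper":20,"travel":[0,0,-4],"twist":[0,0,0]},{"gripper":10,"travel":[0,0,0],"twist":[0,0,0]},{"gripper":10,"travel":[0,0,0],"twist":[0,0,0]},{"gripper":10,"travel":[0,0,0],"twist":[0,0,0]},{"gripper":10,"travel":[0.1,2.8,0],"twist":[0,0,-0.06]},{"gripper":10,"travel":[0.3,5.5,0],"twist":[0,0,-0.12]},{"gripper":10,"travel":[0.3,5.5,0],"twist":[0,0,-0.12]},{"gripper":10,"travel":[0.3,5.5,0],"twist":[0,0,-0.12]},{"gripper":10,"travel":[0,0,0],"twist":[0,0,0]},{"gripper":10,"travel":[0,0,0],"twist":[0,0,0]}]' 30
python3 - <<'E'
from h import *
o=bot.get_obs(); a=np.radians(o["tcp_rot"][2]); print(o["ee_pos"][:2]+.046*np.array([np.cos(a),np.sin(a)]),np.degrees(a),o["time"],o["torque"])
E
```

```text
time: 8.1
ee_pos: [0.5648, -0.1322, 0.0553]
tcp_rot: [-180.0, -0.0, 42.9]
wrist_force: [-2.9, 3.8, 6.4]
opening: 0.0134
grasp_force: 31.8
[ 0.59849188 -0.10086428] 42.94206263693404 8.1 [0.60871909 0.51815626 0.29062026]
```

```bash
python3 -m crank '[{"gripper":10,"travel":[0.3,5.5,0],"twist":[0,0,-0.12]},{"gripper":10,"travel":[0.3,5.5,0],"twist":[0,0,-0.12]},{"gripper":10,"travel":[0.3,5.5,0],"twist":[0,0,-0.12]},{"gripper":10,"travel":[0.3,5.5,0],"twist":[0,0,-0.12]},{"gripper":10,"travel":[0.3,5.5,0],"twist":[0,0,-0.12]},{"gripper":10,"travel":[0.3,5.5,0],"twist":[0,0,-0.12]},{"gripper":10,"travel":[0.3,5.5,0],"twist":[0,0,-0.12]},{"gripper":10,"travel":[0.3,5.5,0],"twist":[0,0,-0.12]},{"gripper":10,"travel":[0,0,0],"twist":[0,0,0]},{"gripper":10,"travel":[0,0,0],"twist":[0,0,0]}]'
python3 - <<'E'
from h import *
o=bot.get_obs(); a=np.radians(o["tcp_rot"][2]); print(o["ee_pos"][:2]+.046*np.array([np.cos(a),np.sin(a)]),np.degrees(a),o["time"])
im=bot.camera("side"); u,v=proj("side",np.array([.6,-.1,.06])).astype(int); s=60
cv2.imwrite("pics/s3.png",cv2.resize(im[v-s:v+s,u-s:u+s,::-1],(500,500),interpolation=cv2.INTER_CUBIC))
E
```

```text
time: 9.35
ee_pos: [0.6043, -0.1458, 0.0553]
tcp_rot: [-180.0, -0.1, 98.0]
wrist_force: [-4.6, 6.7, 7.5]
opening: 0.0135
grasp_force: 32.0
[ 0.59786946 -0.10026393] 97.98122954514471 9.35
```

View pics/s3.png

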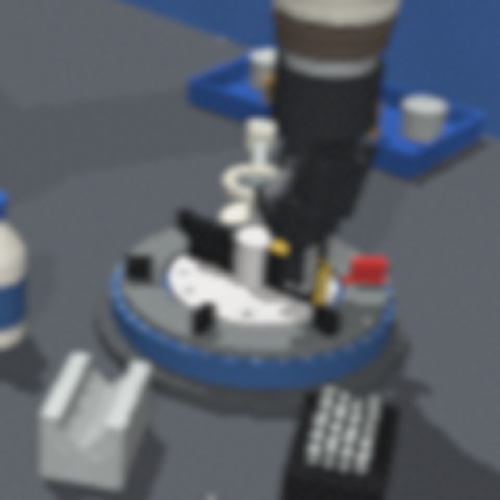

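The pointer is now swinging toward the red lug, with the yellow tip at (322,283) and red at (368,268). The lens at (245,180) stays clear of the fingers, so I'll continue.

```bash
python3 -m crank '[{"gripper":10,"travel":[0.3,5.5,0],"twist":[0,0,-0.12]},{"gripper":10,"travel":[0.3,5.5,0],"twist":[0,0,-0.12]},{"gripper":10,"travel":[0.3,5.5,0],"twist":[0,0,-0.12]},{"gripper":10,"travel":[0,0,0],"twist":[0,0,0]}]'
python3 -m crank '[{"gripper":10,"travel":[0.2,4.6,0],"twist":[0,0,-0.1]},{"gripper":10,"travel":[0.2,4.6,0],"twist":[0,0,-0.1]},{"gripper":10,"travel":[0.2,4.6,0],"twist":[0,0,-0.1]},{"gripper":10,"travel":[0,0,0],"twist":[0,0,0]},{"gripper":10,"travel":[0,0,0],"twist":[0,0,0]},{"gripper":10,"travel":[0,0,0],"twist":[0,0,0]}]'
python3 go.py .633 -.132 .055 138.3
```

```text
time: 9.9
ee_pos: [0.6196, -0.1406, 0.0553]
tcp_rot: [-180.0, -0.1, 118.7]
wrist_force: [-8.2, 8.4, 9.6]
opening: 0.0127
grasp_force: 32.1
time: 10.65
ee_pos: [0.6301, -0.1325, 0.0553]
tcp_rot: [-180.0, -0.2, 135.8]
wrist_force: [-9.9, 7.6, 8.9]
opening: 0.0134
grasp_force: 32.1
pos [ 0.6301 -0.1325  0.0553] rpy [-1.8000e+02 -1.7000e-01  1.3578e+02] q [-11.9  18.1   5.8  77.9   0.1  32.3] t 10.65
tool mm [-1.7  2.4  0.3] twist -0.044
```

```bash
python3 -m crank '[{"gripper":10,"travel":[-1,2.5,0],"twist":[0,0,-0.05]},{"gripper":10,"travel":[0,0,0],"twist":[0,0,0]},{"gripper":10,"travel":[0,0,0],"twist":[0,0,0]},{"gripper":20,"travel":[0,0,0],"twist":[0,0,0]},{"gripper":26,"travel":[0,0,0],"twist":[0,0,0]},{"gripper":26,"travel":[0,0,0],"twist":[0,0,0]}]'
python3 -m crank '[{"gripper":26,"travel":[0,0,-10],"twist":[0,0,0]},{"gripper":26,"travel":[0,0,-20],"twist":[0,0,0]},{"gripper":26,"travel":[0,0,-40],"twist":[0,0,0]},{"gripper":26,"travel":[0,0,-40],"twist":[0,0,0]},{"gripper":26,"travel":[0,0,-40],"twist":[0,0,0]},{"gripper":26,"travel":[0,0,-20],"twist":[0,0,0]},{"gripper":26,"travel":[0,0,0],"twist":[0,0,0]}]'
python3 go.py .45 .25 .225 138
```

```text
time: 11.4
ee_pos: [0.6339, -0.1329, 0.0546]
tcp_rot: [-180.0, 0.0, 138.6]
wrist_force: [-0.4, 1.0, -0.3]
opening: 0.0258
grasp_force: 0.0
time: 12.28
ee_pos: [0.6345, -0.1329, 0.228]
tcp_rot: [179.9, 0.2, 138.6]
wrist_force: [0.5, 0.4, -0.6]
opening: 0.026
grasp_force: 0.0
pos [ 0.6345 -0.1329  0.228 ] rpy [179.87   0.24 138.58] q [-11.8  18.9  26.   96.8  -0.   29.6] t 12.275
tool mm [391.7 165.    3. ] twist 0.0102
```

Move aside to see the dial from above.

```bash
python3 -m crank '[{"gripper":26,"travel":[20,8,0],"twist":[0,0,0]},{"gripper":26,"travel":[42,18,0],"twist":[0,0,0]},{"gripper":26,"travel":[42,18,0],"twist":[0,0,0]},{"gripper":26,"travel":[42,18,0],"twist":[0,0,0]},{"gripper":26,"travel":[42,18,0],"twist":[0,0,0]},{"gripper":26,"travel":[42,18,0],"twist":[0,0,0]},{"gripper":26,"travel":[42,18,0],"twist":[0,0,0]},{"gripper":26,"travel":[42,18,0],"twist":[0,0,0]},{"gripper":26,"travel":[42,18,0],"twist":[0,0,0]},{"gripper":26,"travel":[20,8,0],"twist":[0,0,0]},{"gripper":26,"travel":[0,0,0],"twist":[0,0,0]},{"gripper":26,"travel":[0,0,0],"twist":[0,0,0]}]'
cat >> look.py <<'E'
cv2.imwrite("pics/after.png",big[:,:,::-1])
E
python3 look.py
```

```text
time: 13.78
ee_pos: [0.4577, 0.2355, 0.2244]
tcp_rot: [-180.0, -0.0, 138.6]
wrist_force: [0.3, -0.4, 0.1]
opening: 0.026
grasp_force: 0.0
inner blue [ 0.59953096 -0.10118144] 0.06534119724810743
blk [386.2 208.6] 466 [ 0.6255 -0.1312]
blk [145.5 223.3] 1219 [ 0.6147 -0.0171]
blk [498.1 304.3] 1261 [ 0.5801 -0.1845]
blk [199.5 392.7] 1118 [ 0.5336 -0.0439]
blk [378.  433.6] 1118 [ 0.5163 -0.1275]
Y 1908 [379.3 189.7] mean [ 0.6274 -0.1252] dir 138.2 len 0.0457 dir about c -40.8
R 1036 [442.  133.1] mean [ 0.6624 -0.1574] dir 142.8 len 0.0362 dir about c -41.8
hub [ 0.6    -0.1012] 0.0005 0.9
lens [ 0.6487 -0.0589] 0.0648 40.7
```

View pics/after.png

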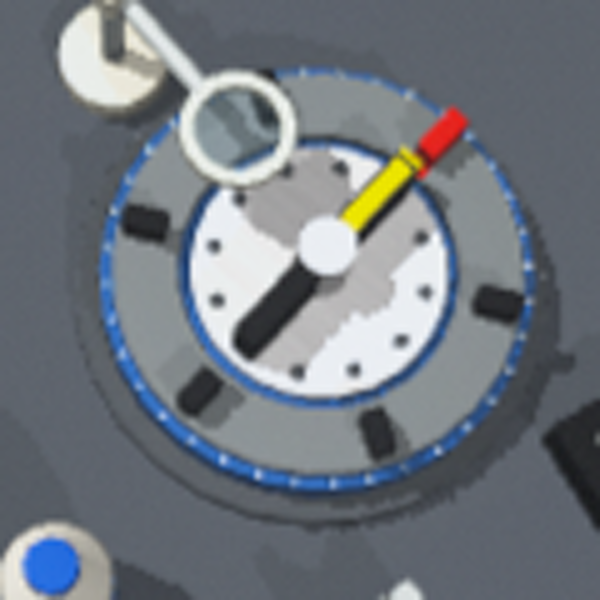

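The pointer now lines up with the red lug: pointer -41.3° ± 0.5, mark about -41.7°. The lugs are at the same pixels as before, and the magnifier and bottle haven't moved. I'll hand it in.

```bash
python3 -c "
from workcell import bot
print(bot.job_done())"
```

```text
the job is handed in; nothing more can be done
None
```

I turned the dial about 119° counter-clockwise, the shorter way, and handed the job in; the last picture put the pointer within about 1° of the red mark and the ring unmoved, but the hand-in returned no verdict.

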